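# Seat a brake pad in its jig and bring its coated washer over the stud with tongs

## Robot

A 6-joint arm with a two-finger parallel gripper is mounted at the origin on a cart in front of the work surface, level with it; the furniture and walls round the work are solid. World frame = base frame: x ahead of the robot, y to its left, z up, the work surface at z = 0. Lengths are in m, angles in rad, forces in N, time in s.
With the tool pointing down it reaches from about 0.35 to 0.775 m from the base axis. Payload 7.3 kg.
Tool frame: the origin (TCP) lies at the centre of the arm's flange, where the gripper is bolted on; the fingertips stand 178 mm ahead of it and the grasp point (between the pads) lies 159 mm ahead of it (tip_extent is the distance from the TCP to the fingertips, in m); z points along the fingers, y is the line along which they close (so a half turn about z gives the same grasp; the last joint's range is limited). The gripper opens to 92 mm and grips with 3 to 60 N. Pads are 19 mm wide; open, the fingers measure 130 mm over their backs; the gripper's body (75 mm by 190 mm) begins 47 mm behind the grasp point.
Start: joints at [1.003, 0.342, 1.524, -0, 1.275, -0.146], TCP at [0.215, 0.479, 0.405] pointing down, gripper open.
Joint ranges: [-2.53, 2.53], [-0.77, 2.02], [0.04, 2.7], [-1, 4.14], [0.28, 2.66], [-3.11, 3.11]. Speed limits (rad/s): [2.57, 2.57, 3.14, 3.14, 3.14, 3.14].

## Interface

Orientations are given as [roll, pitch, yaw] about the fixed x, y, z axes, in that order (R = Rz(yaw) Ry(pitch) Rx(roll)).
In Python, from cell import * gives the robot as it stands.
- The arm moves only by the tool arm_command, never from a script. Its arguments are lists of equal length, an entry for each row: "xyz": the shift along the world's x, y, z in mm, a list of three; "spin": the turn about the world's z in degrees. In form: {"xyz": [[tx, ty, tz], ...], "spin": [spin, ...]}. A call has 1 to 20 rows; each row shifts and turns the commanded pose from where the row before left it; what a row does not reach is not made up. A row lasts 1/10 s, in which the tool goes at most 50 mm and 8.59 degrees, less where a joint would pass 70% of its speed; a pose out of reach is approached as far as the arm can. A call with a gripper value outside its range is refused whole. "jaw" is the opening, from -1 (shut) to 1 (fully open), set as the call begins (left out, the last holds). The fingers move at their own pace and stop on an object; "squeeze" is the grip in N (left out, the last holds). Time passes only in rows, so rows that do not move let the fingers close. It gives the time, the measured TCP pose, the force, the opening and the grip force at its end, in the units of the state.
- observe(): the state, without advancing time (a new reading comes with each control period).
- read_camera(name): name is "scene" or "top"; returns a dict with "img" (384x512x3 uint8, red, green, blue), "depth" (384x512 float32, m along the optical axis (not along the pixel's ray), 0 where there is no reading), "fx", "fy", "cx", "cy" (pixels), "dist_coeffs" ([k1, k2, p1, p2, k3] as OpenCV has them; the pictures are not rectified), "world_from_camera" (4x4, takes a point from camera to world coordinates). Camera axes: x right, y up, looking along -z (the intrinsics and any distortion apply to the point x, -y, -z); pixel columns grow to the right and rows downward; lengths in m; the calibration is good to about 2 mm. A picture is of the moment at which its call begins.
- hand_in(): hands the job in; it is judged then, once.
The state is a dict: "time": time; "qpos": joint angles; "qvel": joint speeds; "joint_efforts": joint torques, N m; "tool_pos": TCP position; "tool_rot": TCP orientation; "contact_force": force on the tool from outside, world axes, zero at the start; "torque": the same for the moment, N m; "opening": finger opening in m; "grip_force": force on a finger pad.
Only numpy, scipy, OpenCV 4.12 (cv2) and the standard library are available. Lean on these libraries where they do the work, as an engineer would, in place of code of your own. Each camera call takes 0.05 s, during which the arm holds its last target. There are 200 camera calls.

## Task

Seat the brake pad, stud up, flat and square in the pocket of the assembly jig and let go of it. Its washer is coated with anti-seize, so do not touch that with the gripper: take the spring tongs across their rubber grips, close the jaws on the washer's rim, and bring it over the seated pad. Finish still gripping the tongs, holding the washer still, roughly level and centred over the stud, clear of it by no more than about ten centimetres, and leave the other things on the bench where they are.

Things in the scene. Friction and masses are not known exactly. Their poses are not given: they have to be found in the camera images.
- brake_pad: Black bar-shaped brake pad on its flat face: bar 10.5 mm (x) x 52 mm (y) x 11 mm high, with a thin steel stud (6 mm diameter) upright at its middle, its top 23 mm above the underside. Origin: centre of the underside; z up along the stud. 20 g. The gripper can take the bar across its width, the stud between the fingers.
- fixture: Jig fixed to the bench: aluminium plate 80 (x) x 90 (y) x 10 mm with dark steel walls 7 mm high round both ends of a pocket 13 (x) x 54.5 mm (y), 2 mm lead-in chamfers on top. The walls lie 18 to 36 mm from the middle in y and reach 20 mm out in x; between them 36 mm of bare plate leave room for fingers beside the pad. Origin: centre of the underside.
- pocket (a point): Centre of the pocket's floor (the top of the base plate, 10 mm above the bench); axes as the jig's, y along the pocket's length. The seated pad's origin is here, its y along this y (either way round).
- tongs: Loose spring tongs of steel strip lying flat, 212 x 16 mm high, 80 g. Origin: rear end, underside, between the hinges; x forward along the centre line to the jaws, z up. Sprung open: about 54 mm over the grips, 50 mm between the jaws; on the washer about 40 and 24 mm. Balanced near the grips. Closing takes 4 N, then 6 N at the grips; about half of any further force reaches the jaws.
- tongs_grip (a point): Middle of the rubber grips on the tongs' centre line: 94.5 mm ahead of the tongs' origin, 8 mm above their underside. The grips are 58 mm long in x and 15 mm high, and lie parallel when the jaws hold the washer; half closed the tongs are held only by their spring, so carry them smoothly. Close the gripper here along the tongs' y.
- tongs_jaws (a point): Middle between the jaws on the centre line: 185 mm ahead of the tongs' origin (90.5 mm ahead of tongs_grip), 8 mm above their underside. The flat jaws reach from 165 to 200 mm, 16 mm high, parallel when they hold the washer.
- tongs_left: The tongs' arm on their +y side, 3 mm strip; origin on its hinge.
- tongs_right: The tongs' arm on their -y side, 3 mm strip; origin on its hinge.
- washer: Thick round steel washer lying flat on the bench: 24 mm diameter, 10 mm hole, 9 mm high, 20 g. Origin: centre of the underside, z up.
- hex_key: Bystander, to be left alone: black L-shaped hex key lying flat, 37 x 93 x 7 mm. Origin: centre of the underside.
- lid_tin: Bystander, to be left alone: small round tin, 57 mm diameter, 24 mm high. Origin: centre of the underside.
- bearing_cup: Bystander, to be left alone: silver round headset cup, 45 mm diameter, 19 mm high. Origin: centre of the underside.
- tyre_lever: Bystander, to be left alone: flat tyre lever, 18 x 117 x 8 mm. Origin: centre of the underside.
Not all that is in view belongs to the job. What is shaped like the fixture but pink or purple is not meant.

How it is judged:
By the outcome, as a careful person would: the job done as asked, in the order asked, and still so for the second after the job is handed in, while the arm keeps its last pose, push and grip.
It also fails if it takes over 58 s, if anything falls off the work surface, if the arm or the gripper's body presses on something with over 40 N, if the wrist force passes 120 N, or if a joint passes its speed limit or range.

## Working session

There is one attempt and no reset: what is moved stays moved. The work goes in short steps, Python scripts to look and compute and a tool call to move; the robot and the scene stay as the last step left them, time stands still between calls to the robot, and variables do not carry over. Pictures are saved under pics/ and viewed, at most 10 in all, crops included, and the job is handed in when it is done.

Besides the shell and the picture viewer there is one more tool, called after "Emit:" as a command line: name --pt "numbers of a row" for each row, then --argument value for the rest. arm_command: Moves the arm, as the interface text tells. Its arguments: {"type":"object","properties":{"xyz":{"type":"array","items":{"type":"array","items":{"type":"number"}}},"spin":{"type":"array","items":{"type":"number"}},"jaw":{"type":"number"},"squeeze":{"type":"number"}},"required":["xyz","spin"]}

```bash
mkdir -p pics; cat > h.py <<'E'
from cell import *
import numpy as np, cv2
def cam(n):
    c=read_camera(n); c['K']=np.array([[c['fx'],0,c['cx']],[0,c['fy'],c['cy']],[0,0,1]]); c['D']=np.array(c['dist_coeffs'],float); c['T']=np.array(c['world_from_camera']); return c
def onplane(c,uv,z):
    uv=np.asarray(uv,float).reshape(-1,1,2)
    n=cv2.undistortPoints(uv,c['K'],c['D']).reshape(-1,2)
    d=np.c_[n[:,0],-n[:,1],-np.ones(len(n))]@c['T'][:3,:3].T
    o=c['T'][:3,3]; t=(z-o[2])/d[:,2]
    return o+d*t[:,None]
def cloud(c):
    h,w=c['depth'].shape; u,v=np.meshgrid(np.arange(w),np.arange(h))
    n=cv2.undistortPoints(np.c_[u.ravel(),v.ravel()].astype(float).reshape(-1,1,2),c['K'],c['D']).reshape(-1,2)
    dz=c['depth'].ravel().astype(float)
    p=np.c_[n[:,0]*dz,-n[:,1]*dz,-dz]@c['T'][:3,:3].T+c['T'][:3,3]
    p[dz==0]=np.nan
    return p.reshape(h,w,3)
def save(c,f,crop=None,s=1):
    im=c['img'][...,::-1]
    if crop: im=im[crop[1]:crop[3],crop[0]:crop[2]]
    cv2.imwrite('pics/'+f,cv2.resize(im,None,fx=s,fy=s,interpolation=cv2.INTER_CUBIC))
E
python3 - <<'E'
from h import *
for n in('top','scene'):
    c=cam(n); save(c,n+'0.png',s=1.5); np.save(n+'0.npy',c,allow_pickle=True)
    print(n,c['T'].round(3).tolist(),c['fx'],c['D'])
print(observe())
E
```

```text
top [[-0.017, 0.983, -0.182, 0.369], [-0.999, -0.022, -0.024, 0.201], [-0.028, 0.182, 0.983, 0.945], [0.0, 0.0, 0.0, 1.0]] 386.40383958116985 [-0.00523668  0.          0.          0.          0.        ]
scene [[-0.427, 0.678, -0.598, -0.124], [-0.904, -0.308, 0.296, 0.541], [0.017, 0.667, 0.745, 0.849], [0.0, 0.0, 0.0, 1.0]] 350.7000982026329 [-0.04560363  0.          0.          0.          0.        ]
{'time': 0.1, 'qpos': array([ 1.00299722e+00,  3.42645452e-01,  1.52491622e+00,  1.85196937e-05,
        1.27542853e+00, -1.46014346e-01]), 'qvel': array([ 0.00165223, -0.00069262, -0.00133888, -0.00225092, -0.00028485,
        0.00018879]), 'joint_efforts': array([ 1.37498180e-03, -4.32005167e+01, -2.44695067e+01,  7.17864675e-02,
        5.25536493e-02, -7.09362280e-05]), 'tool_pos': array([0.2148466 , 0.47889067, 0.40412008]), 'tool_rot': array([-3.14021255e+00, -2.20859733e-04,  2.71980233e+00]), 'contact_force': array([0.50110866, 0.1198472 , 0.71547325]), 'torque': array([-0.02224376, -0.0073301 ,  0.02818224]), 'grip_force': 0.0, 'opening': 0.09154916451142137}
```

View pics/top0.png

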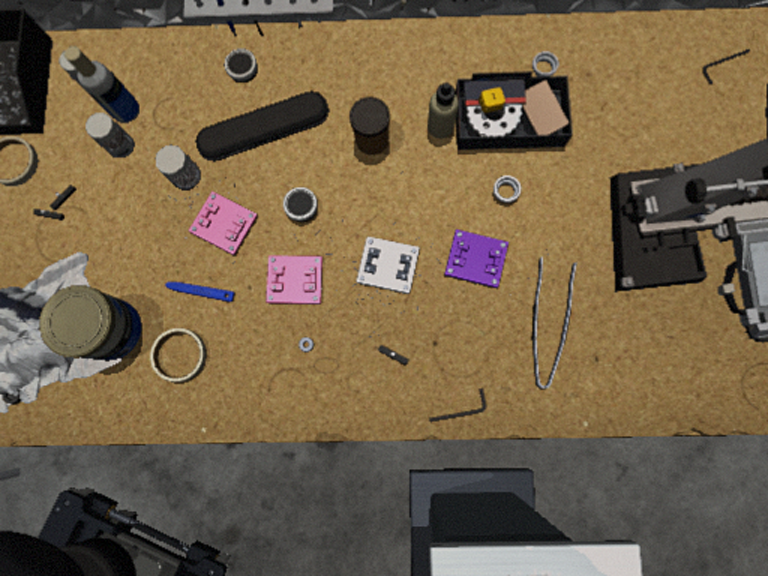

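View pics/scene0.png

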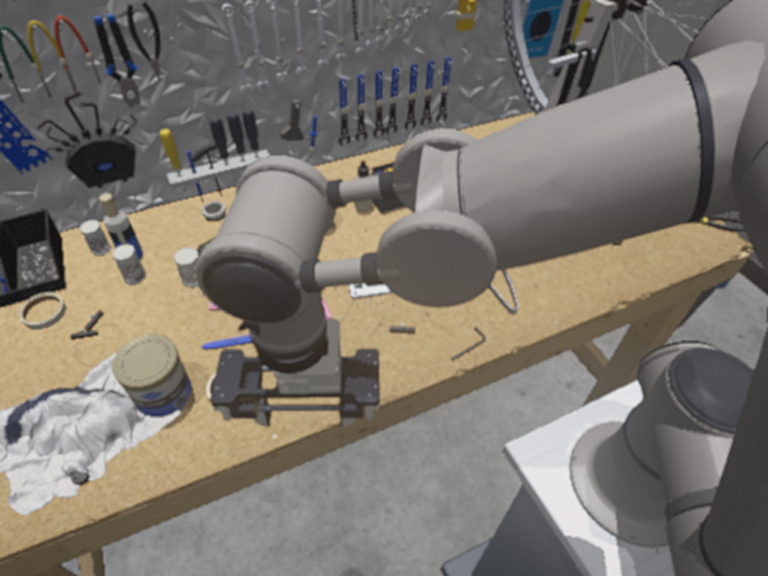

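The top view (1.5x) shows the aluminium jig at (388,264), the pad at (393,354), the washer at (306,344), and the tongs with the rear at (543,386) and jaws at about (541–575,262). The hex key is at (460,408). The arm covers most of the scene view. Next I'll measure sub-pixel on upsampled crops of the top image.

```bash
cat >> h.py <<'E'
S=8
def up(c,box):
    x0,y0,x1,y1=box
    return cv2.resize(c['img'][y0:y1,x0:x1],None,fx=S,fy=S,interpolation=cv2.INTER_CUBIC)
def pix(p,box):  # upsampled px -> image px
    return (np.asarray(p,float).reshape(-1,2)+0.5)/S-0.5+np.array(box[:2])
def blobs(m,amin):
    cs,_=cv2.findContours(m.astype(np.uint8),cv2.RETR_EXTERNAL,cv2.CHAIN_APPROX_NONE)
    return [k for k in cs if cv2.contourArea(k)>amin*S*S]
def rect(c,k,box,z):  # world min-area rectangle at height z
    w=onplane(c,pix(k,box),z)[:,:2]*1000
    (cx,cy),(a,b),ang=cv2.minAreaRect(w.astype(np.float32))
    if a<b: a,b,ang=b,a,ang+90
    return np.round([cx,cy,a,b,(ang+90)%180-90],1)  # mm, long, short, direction of long axis deg
E
python3 - <<'E'
from h import *
c=np.load('top0.npy',allow_pickle=True).item()
P=cloud(c)
def show(name,box,f,amin,z,inv=None):
    im=up(c,box); m=f(im.astype(int)); out=im[...,::-1].copy()
    for k in blobs(m,amin):
        print(name,rect(c,k,box,z),'area',cv2.contourArea(k)/S/S); cv2.drawContours(out,[k],-1,(0,255,0),1)
    return out
dark=lambda t:(lambda i:i.max(2)<t)
grey=lambda i:(i.max(2)-i.min(2)<45)&(i.min(2)>100)
a=show('pad',(248,225,277,248),dark(75),15,.011)
b=show('plate',(232,152,285,200),lambda i:(i.max(2)-i.min(2)<40),200,.010)
d=show('walls',(232,152,285,200),dark(95),10,.017)
e=show('washer',(196,221,212,238),lambda i:(i.max(2)-i.min(2)<38)&(i.max(2)>60),20,.009)
f=show('tongs',(345,165,395,265),lambda i:(i.max(2)-i.min(2)<40),20,.016)
h=np.zeros((600,800,3),np.uint8)
def put(im,x,y,w):
    im=cv2.resize(im,None,fx=w/im.shape[1],fy=w/im.shape[1]);hh=min(im.shape[0],600-y); h[y:y+hh,x:x+w]=im[:hh]
put(a,0,0,230);put(e,235,0,200);put(d,0,230,440);put(f,450,0,300)
cv2.imwrite('pics/m1.png',h)
for n,(u,v) in dict(cork=(300,240),plate=(258,176),tin=(200,136),cup=(338,126)).items(): print(n,P[v,u].round(4), onplane(c,[u,v],0).round(3))
E
```

```text
pad [441.9 210.1  51.5  12.   59.8] area 78.8671875
plate [591.2 215.9  96.1  83.9  76.4] area 1180.546875
walls [584.6 189.1  40.4  18.  -13.9] area 58.7265625
walls [597.  241.8  41.   17.4 -12.4] area 58.9375
washer [462.6 350.8  25.2  24.3  44.8] area 80.8125
tongs [488.3 -42.5 213.1  61.8 -11.1] area 517.2734375
cork [0.4323 0.1175 0.0032] [[0.433 0.117 0.   ]]
plate [0.5926 0.2162 0.0081] [[0.595 0.216 0.   ]]
tin [0.6957 0.3596 0.0228] [[0.704 0.364 0.   ]]
cup [ 0.7217  0.0088 -0.0017] [[0.721 0.009 0.   ]]
```

View pics/m1.png

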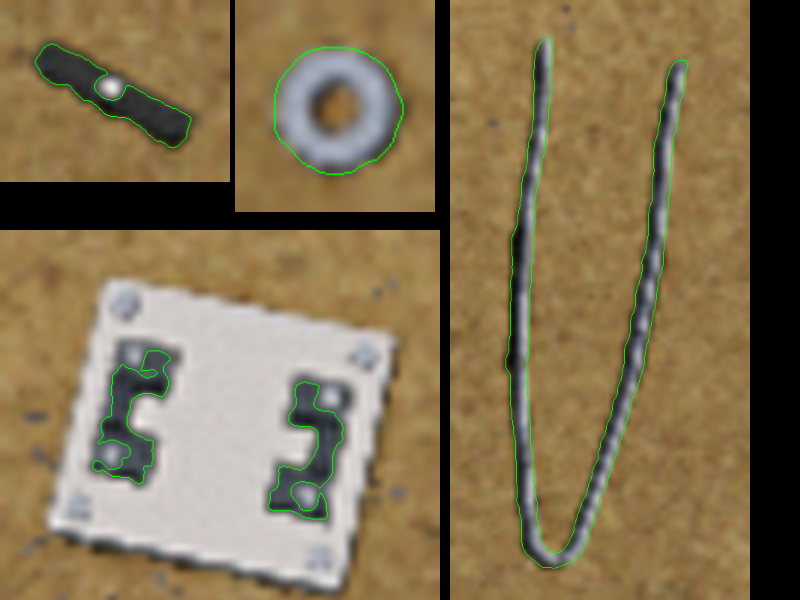

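The overlays show clean contours for pad, washer, jig walls and tongs, and the sizes match the ones given. A silhouette's centre corresponds to mid-height, so I'll recast the rays there and get the tongs' centre line.

```bash
cat >> h.py <<'E'
def tongs_line(c,box,z=.008):
    i=up(c,box).astype(int); k=max(blobs(i.max(2)-i.min(2)<40,20),key=cv2.contourArea)
    m=np.zeros(i.shape[:2],np.uint8); cv2.drawContours(m,[k],-1,1,-1)
    v,u=np.nonzero(m); w=onplane(c,pix(np.c_[u,v],box),z)[:,:2]*1000
    return w
E
python3 - <<'E'
from h import *
c=np.load('top0.npy',allow_pickle=True).item()
im=lambda b:up(c,b).astype(int)
b=(248,225,277,248); 
for k in blobs(im(b).max(2)<75,15): print('pad',rect(c,k,b,.0055))
b=(232,152,285,200); i=im(b)
ws=[rect(c,k,b,.0135) for k in blobs(i.max(2)<95,10)]; print('walls',ws,(ws[0]+ws[1])/2)
for k in blobs((i.max(2)-i.min(2)<40),200): print('plate',rect(c,k,b,.005))
b=(196,221,212,238); i=im(b)
for k in blobs((i.max(2)-i.min(2)<38)&(i.max(2)>60),20): print('washer',rect(c,k,b,.0045))
w=tongs_line(c,(345,165,395,265))
a=np.radians(-9)
for _ in range(8):
    x=np.array([np.cos(a),np.sin(a)]); y=np.array([-x[1],x[0]]); s=w@x; t=w@y; s0=s.min()
    bins=np.arange(60,206,3); mid=[];wid=[]
    for q in bins:
        tt=t[abs(s-s0-q)<1.5]; mid.append((tt.max()+tt.min())/2); wid.append(np.ptp(tt))
    p=np.polyfit(bins,mid,1); a+=np.arctan(p[0])
print('heading',np.degrees(a),'len',np.ptp(s),'wid',np.round(wid[::6],1),'mid',np.round(mid[::6],1))
for q in(0,94.5,185): print(q,((s0+q)*x+np.polyval(p,q)*y).round(1))
E
```

```text
pad [442.3 210.1  51.8  12.1  59.8]
walls [array([585.4, 189. ,  40.6,  18. , -13.9]), array([597.9, 242. ,  41.2,  17.5, -12.4])] [591.65 215.5   40.9   17.75 -13.15]
plate [592.4 216.   96.6  84.4  76.4]
washer [463.  351.5  25.3  24.4  44.8]
heading -10.766236016548497 len 215.0451859031959 wid [46.1 53.5 55.8 58.8 61.2 59.6 58.6 58.9 61.6] mid [47.1 47.4 46.7 46.9 47.3 47.  47.  46.8 47.3]
0 [383.6 -25.1]
94.5 [476.5 -42.8]
185 [565.4 -59.7]
```

Emit:
arm_command --pt "11.4 -13.4 -7" --pt "11.4 -13.4 -7" --pt "11.4 -13.4 -7" --pt "11.4 -13.4 -7" --pt "11.4 -13.4 -7" --pt "11.4 -13.4 -7" --pt "11.4 -13.4 -7" --pt "11.4 -13.4 -7" --pt "11.4 -13.4 -7" --pt "11.4 -13.4 -7" --pt "11.4 -13.4 -7" --pt "11.4 -13.4 -7" --pt "11.4 -13.4 -7" --pt "11.4 -13.4 -7" --pt "11.4 -13.4 -7" --pt "11.4 -13.4 -7" --pt "11.4 -13.4 -7" --pt "11.4 -13.4 -7" --pt "11.4 -13.4 -7" --pt "11.4 -13.4 -7" --spin '[-4.8,-4.8,-4.8,-4.8,-4.8,-4.8,-4.8,-4.8,-4.8,-4.8,-4.8,-4.8,-4.8,-4.8,-4.8,-4.8,-4.8,-4.8,-4.8,-4.8]' --jaw 0.0

```text
time: 2.1
tool_pos: [0.4432, 0.2104, 0.2642]
tool_rot: [-3.141, 0.001, 1.041]
contact_force: [0.0, -0.6, -0.4]
opening: 0.0458
grip_force: 0.0
```

Emit:
arm_command --pt "0 0 -15" --pt "0 0 -15" --pt "0 0 -15" --pt "0 0 -15" --pt "0 0 -12" --pt "0 0 -8" --pt "0 0 -3" --pt "0 0 0" --pt "0 0 0" --spin '[0,0,0,0,0,0,0,0,0]'

```text
time: 3.0
tool_pos: [0.4431, 0.2111, 0.1822]
tool_rot: [3.141, -0.001, 1.044]
contact_force: [0.6, -0.1, -0.2]
opening: 0.0458
grip_force: 0.0
```

Emit:
arm_command --pt "0 0 0" --pt "0 0 0" --pt "0 0 0" --pt "0 0 0" --pt "0 0 0" --pt "0 0 0" --pt "0 0 0" --pt "0 0 0" --spin '[0,0,0,0,0,0,0,0]' --jaw -1 --squeeze 12

```text
time: 3.8
tool_pos: [0.4429, 0.211, 0.1818]
tool_rot: [3.141, -0.0, 1.044]
contact_force: [-0.1, -0.3, 2.5]
opening: 0.0105
grip_force: 12.0
```

Emit:
arm_command --pt "0 0 0" --pt "0 0 0" --pt "0 0 0" --pt "0 0 20" --pt "0 0 30" --pt "0 0 30" --pt "0 -30 0" --pt "0 -40 0" --pt "0 -40 0" --pt "0 -40 0" --pt "0 -30 0" --pt "0 0 0" --spin '[0,0,0,0,0,0,0,0,0,0,0,0]' --jaw -0.4

```text
time: 5.0
tool_pos: [0.443, 0.0283, 0.2618]
tool_rot: [3.141, 0.0, 1.04]
contact_force: [0.1, -0.2, 0.3]
opening: 0.0273
grip_force: 0.0
```

```bash
python3 - <<'E'
from h import *
c=cam('top')
b=(248,225,277,248); i=up(c,b).astype(int)
for k in blobs(i.max(2)<75,15): print('pad',rect(c,k,b,.0055))
b=(232,152,285,200); i=up(c,b).astype(int)
print([rect(c,k,b,.0135) for k in blobs(i.max(2)<95,10)])
print(observe()['tool_pos'])
s=cam('scene'); save(s,'s1.png',s=1.5)
E
```

```text
pad [441.4 210.4  51.4  12.4  59. ]
[array([581.6, 189.8,  32.8,  17.4, -14.2]), array([597.6, 241.8,  28.4,  17.4, -13.6])]
[0.44294684 0.02968511 0.26176534]
```

Emit:
arm_command --pt "0 30 0" --pt "0 40 0" --pt "0 40 0" --pt "0 40 0" --pt "0 30 0" --pt "0 0 0" --pt "0 0 -30" --pt "0 0 -30" --pt "0 0 -16" --pt "0 0 -4" --pt "0 0 0" --spin '[0,0,0,0,0,0,0,0,0,0,0]'

```text
time: 6.2
tool_pos: [0.4427, 0.2111, 0.1815]
tool_rot: [-3.141, 0.001, 1.045]
contact_force: [-0.5, -0.4, 0.2]
opening: 0.0275
grip_force: 0.0
```

Emit:
arm_command --pt "0 0 0" --pt "0 0 0" --pt "0 0 0" --pt "0 0 0" --pt "0 0 0" --pt "0 0 5" --pt "0 0 15" --pt "0 0 20" --pt "10 0.5 0" --pt "20 0.7 0" --pt "20 0.7 0" --pt "20 0.8 0" --pt "20 0.8 0" --pt "20 0.8 0" --pt "20 0.8 0" --pt "15 0.5 0" --pt "5.3 0.1 0" --pt "0 0 0" --pt "0 0 0" --spin '[0,0,0,0,0,0,0,0,1,2,2.5,2.5,2.5,2.5,2,1.5,0.4,0,0]' --jaw -1 --squeeze 15

```text
time: 8.1
tool_pos: [0.5927, 0.2166, 0.2212]
tool_rot: [-3.14, 0.001, 1.339]
contact_force: [-0.4, 0.2, -0.6]
opening: 0.0101
grip_force: 15.0
```

```bash
python3 - <<'E'
from h import *
c=cam('top'); s=cam('scene'); print(observe())
a=c['img'][145:205,225:292]; a=cv2.resize(a,None,fx=6,fy=6,interpolation=cv2.INTER_CUBIC)
# scene crop round the jig
T=np.linalg.inv(s['T']); p=T[:3,:3]@np.array([.593,.216,.02])+T[:3,3]
uv=cv2.projectPoints(np.array([[p[0],-p[1],-p[2]]]),np.zeros(3),np.zeros(3),s['K'],s['D'])[0].ravel(); print(uv)
u,v=uv.astype(int); b=s['img'][max(v-30,0):v+30,max(u-32,0):u+32]; b=cv2.resize(b,(384,360),interpolation=cv2.INTER_CUBIC)
cv2.imwrite('pics/m2.png',np.hstack([a,b])[...,::-1])
E
```

```text
{'time': 8.2, 'qpos': array([ 2.29303893e-01,  7.14489586e-01,  1.42514848e+00, -6.02021701e-05,
        1.00279071e+00,  4.60781426e-01]), 'qvel': array([ 0.00227808, -0.00404326, -0.00416897, -0.00119841, -0.0002232 ,
       -0.00245083]), 'joint_efforts': array([-1.28391758e-01, -5.70180058e+01, -2.07697570e+01,  7.00045307e-02,
       -8.80828797e-03,  2.76856183e-03]), 'tool_pos': array([0.59257788, 0.21675937, 0.22156513]), 'tool_rot': array([-3.14086628e+00,  4.17214579e-04,  1.33935135e+00]), 'contact_force': array([-0.35526098, -0.20786698, -0.51088781]), 'torque': array([-0.10519597,  0.09818757,  0.00936738]), 'grip_force': 14.999919980764389, 'opening': 0.00999840596864416}
[245.65618227 183.83821727]
```

View pics/m2.png

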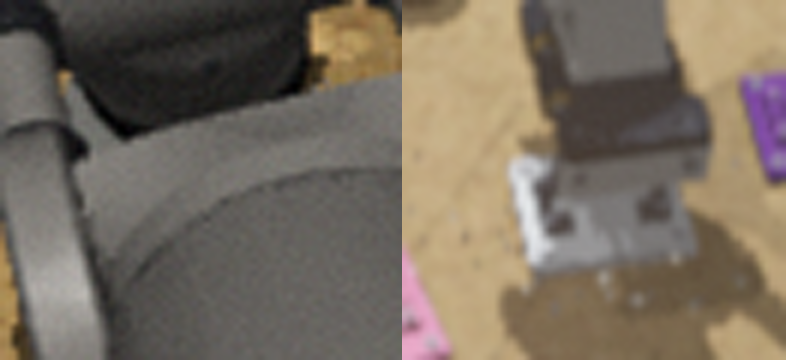

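The right crop (scene) shows the gripper squarely over the jig, with the walls visible on either side at (560,205) and (655,200). In the top view the arm hides the jig. I'll lower in small steps and watch the force.

Emit:
arm_command --pt "0 0 -10" --pt "0 0 -8" --pt "0 0 -3" --pt "0 0 -2" --pt "0 0 -1" --pt "0 0 -1" --pt "0 0 -1" --pt "0 0 0" --spin '[0,0,0,0,0,0,0,0]'

```text
time: 9.0
tool_pos: [0.5932, 0.2167, 0.1958]
tool_rot: [3.141, -0.0, 1.339]
contact_force: [0.7, -0.3, 0.0]
opening: 0.0105
grip_force: 15.0
```

Emit:
arm_command --pt "0 0 -1" --pt "0 0 -1" --pt "0 0 -1" --pt "0 0 0" --spin '[0,0,0,0]'

```text
time: 9.4
tool_pos: [0.5932, 0.2167, 0.1927]
tool_rot: [3.142, 0.0, 1.339]
contact_force: [-0.4, -0.1, -0.2]
opening: 0.0104
grip_force: 15.0
```

Emit:
arm_command --pt "0 0 -0.5" --pt "0 0 -0.5" --pt "0 0 -0.3" --pt "0 0 0" --spin '[0,0,0,0]'

```text
time: 9.8
tool_pos: [0.5932, 0.2167, 0.1926]
tool_rot: [3.141, -0.0, 1.339]
contact_force: [-3.2, -0.5, 7.7]
opening: 0.0103
grip_force: 15.0
```

Emit:
arm_command --pt "0 0 0" --pt "0 0 0" --pt "0 0 0" --pt "0 0 0" --pt "0 0 15" --pt "0 0 25" --pt "0 0 30" --pt "-10 -40 0" --pt "-15 -45 0" --pt "-15 -45 0" --pt "-15 -45 0" --pt "-15 -40 0" --pt "0 0 0" --spin '[0,0,0,0,0,0,0,-3,-5,-5,-5,-5,0]' --jaw -0.5

```text
time: 11.1
tool_pos: [0.522, -0.0022, 0.2626]
tool_rot: [3.141, 0.001, 0.931]
contact_force: [-0.7, 0.7, -0.1]
opening: 0.0232
grip_force: 0.0
```

```bash
python3 - <<'E'
from h import *
c=cam('top'); s=cam('scene'); print(observe()['tool_pos'])
a=c['img'][145:205,225:292]; a=cv2.resize(a,None,fx=6,fy=6,interpolation=cv2.INTER_CUBIC)
b=s['img'][158:208,220:276]; b=cv2.resize(b,(390,360),interpolation=cv2.INTER_CUBIC)
cv2.imwrite('pics/m3.png',np.hstack([a[:,:402],b])[...,::-1])
P=cloud(c); Q=P[160:192,240:276].reshape(-1,3)
for n,q in(('white',0),): print(np.nanmax(Q[:,2]))
E
```

```text
[0.52335482 0.00089662 0.26254296]
0.03311802680436926
```

View pics/m3.png

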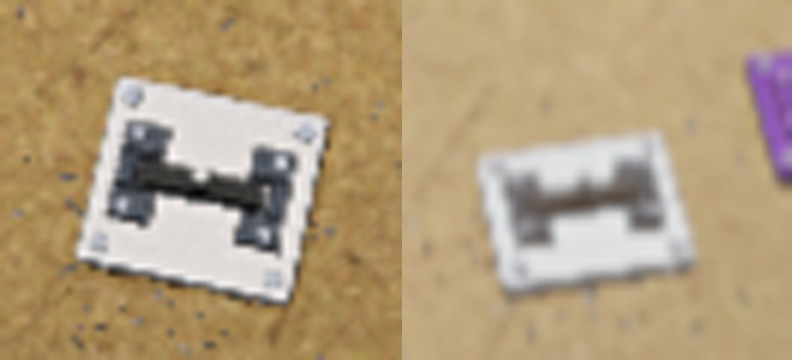

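Left (top) shows the pad in the pocket with its stud at (200,180); right (scene) shows it lying between the walls. I'll check height and level from depth.

```bash
python3 - <<'E'
from h import *
Z=[];
for _ in range(6):
    c=cam('top'); P=cloud(c); Z.append(P)
P=np.nanmedian(Z,0); im=c['img'].astype(int)
ax=np.array([.230,.973]); ac=np.array([.973,-.230]); d=P[...,:2]*1000-np.array([592.5,216.3]); s=d@ax; t=d@ac
for n,m in (('bar-',(s>-18)&(s<-5)&(abs(t)<3.5)),('bar+',(s>5)&(s<18)&(abs(t)<3.5)),('plate',(abs(s)<14)&(abs(t)>12)&(abs(t)<35)),('walls+',(s>20)&(s<34)&(abs(t)>10)&(abs(t)<18)),('walls-',(s<-20)&(s>-34)&(abs(t)>10)&(abs(t)<18)),('end-',(s>-25)&(s<-19)&(abs(t)<3)),('end+',(s<25)&(s>19)&(abs(t)<3)),('cork',(t<-45)&(t>-60)&(abs(s)<40))):
    z=P[...,2][m]*1000; print(n,m.sum(),np.nanmedian(z).round(1),np.nanstd(z).round(1))
b=(232,152,285,200); i=up(c,b).astype(int); 
for th in (50,60,70): 
    print(th,[rect(c,k,b,.021) for k in blobs(i.max(2)<th,20)])
E
```

```text
bar- 16 21.2 0.6
bar+ 14 21.3 0.7
plate 205 10.2 0.8
walls+ 36 17.3 1.0
walls- 39 17.6 0.8
end- 5 21.6 1.1
end+ 7 21.2 0.4
cork 190 0.3 0.8
50 [array([588.5, 217.7,  53.5,   7.9,  76.4])]
60 [array([592.7, 217.8,  62.7,  17.4,  76.7])]
70 [array([592.3, 215.7,  67.6,  18.6,  76.9])]
```

Bar top reads 11.0 mm above the plate at both ends, so the pad is seated flat. Next, the tongs.

Emit:
arm_command --pt "-2 -2 0" --pt "-4.5 -4.5 0" --pt "-5 -5 0" --pt "-5 -5 0" --pt "-5 -5 0" --pt "-5 -5 0" --pt "-5 -5 0" --pt "-5 -5 0" --pt "-5 -4 0" --pt "-3 -3 0" --pt "-1 -1 0" --pt "0 0 0" --pt "0 0 -20" --pt "0 0 -25" --pt "0 0 -20" --pt "0 0 -10" --pt "0 0 0" --spin '[-3,-6,-6.5,-6.5,-6.5,-6.5,-6.5,-6.5,-6.5,-6,-4,0,0,0,0,0,0]' --jaw 1

```text
time: 13.2
tool_pos: [0.4775, -0.0424, 0.1854]
tool_rot: [-3.142, 0.003, -0.186]
contact_force: [-0.1, 0.4, 0.6]
opening: 0.0915
grip_force: 0.0
```

Emit:
arm_command --pt "0 0 -3" --pt "0 0 -3" --pt "0 0 0" --spin '[0,0,0]'

```text
time: 13.5
tool_pos: [0.4779, -0.0428, 0.1808]
tool_rot: [3.141, -0.001, -0.188]
contact_force: [0.2, -0.4, 0.4]
opening: 0.0917
grip_force: 0.0
```

Emit:
arm_command --pt "0 0 0" --pt "0 0 0" --pt "0 0 0" --pt "0 0 0" --pt "0 0 0" --pt "0 0 0" --pt "0 0 0" --pt "0 0 0" --pt "0 0 0" --pt "0 0 0" --spin '[0,0,0,0,0,0,0,0,0,0]' --jaw 0.03 --squeeze 20

```text
time: 14.5
tool_pos: [0.4778, -0.0428, 0.1805]
tool_rot: [3.141, -0.0, -0.188]
contact_force: [1.4, 0.7, 1.3]
opening: 0.0472
grip_force: 5.8
```

Emit:
arm_command --pt "0 0 1" --pt "0 0 4" --pt "0 0 8" --pt "0 0 12" --pt "0 0 10" --pt "0 0 5" --pt "0 0 0" --spin '[0,0,0,0,0,0,0]'

```text
time: 15.2
tool_pos: [0.478, -0.0429, 0.2216]
tool_rot: [3.141, -0.002, -0.188]
contact_force: [0.0, 0.2, -1.0]
opening: 0.0477
grip_force: 5.3
```

```bash
python3 - <<'E'
from h import *
c=cam('top'); s=cam('scene'); np.save('top1.npy',c,allow_pickle=True)
a=cv2.resize(c['img'][140:290,190:420],None,fx=1.7,fy=1.7); b=cv2.resize(s['img'][130:280,200:400],(400,300))
h=np.zeros((300,800,3),np.uint8); a=a[:300,:400]; h[:a.shape[0],:a.shape[1]]=a; h[:,400:]=b
cv2.imwrite('pics/m4.png',h[...,::-1]); print(observe()['tool_pos'],observe()['opening'],observe()['grip_force'])
E
```

```text
[ 0.47762954 -0.04279508  0.22055121] 0.047332873888886934 5.259979739785194
```

View pics/m4.png

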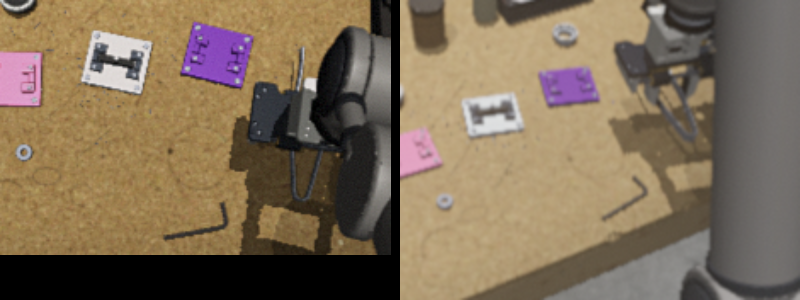

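Left (top) and right (scene) show the tongs lifted level in the gripper, with the rest of the bench undisturbed. The washer is still at (24,152) on the left crop. Swinging over to the washer, heading +y.

Emit:
arm_command --pt "0 0 4" --pt "0 2 10" --pt "0 5 10" --pt "0 9 6" --pt "-1 12 0" --pt "-1 15 0" --pt "-1 15 0" --pt "-1 15 0" --pt "-1 15 0" --pt "-1 15 0" --pt "-1 15 0" --pt "-1 15 0" --pt "-1 15 0" --pt "-1 15 0" --pt "-1 15 0" --pt "-1 15 0" --pt "-1 15 0" --pt "-1 15 0" --pt "0 15 0" --pt "0 15 0" --spin '[0,1,2,3,4,5,5,5,5,5,5,5,5,5,5,5,5,5,5,5]'

```text
time: 17.3
tool_pos: [0.4635, 0.2112, 0.2513]
tool_rot: [3.141, -0.0, 1.301]
contact_force: [0.1, 1.3, 0.1]
opening: 0.0474
grip_force: 5.3
```

Emit:
arm_command --pt "0 14 0" --pt "0 12 0" --pt "0 10 0" --pt "0 7 0" --pt "0 5 0" --pt "0 2.3 0" --pt "0 1 0" --pt "0 0 0" --pt "0 0 0" --pt "0 0 0" --spin '[5,4,3,2,1.2,0.6,0,0,0,0]'

```text
time: 18.3
tool_pos: [0.4638, 0.2612, 0.2504]
tool_rot: [3.142, 0.0, 1.571]
contact_force: [-0.5, -0.3, -1.4]
opening: 0.0473
grip_force: 5.3
```

```bash
python3 - <<'E'
from h import *
c=cam('top'); s=cam('scene'); np.save('top2.npy',c,allow_pickle=True); np.save('scene2.npy',s,allow_pickle=True)
a=cv2.resize(c['img'][195:265,180:270],(400,311),interpolation=cv2.INTER_CUBIC); b=cv2.resize(s['img'][170:260,150:270],(400,300),interpolation=cv2.INTER_CUBIC)
cv2.imwrite('pics/m5.png',np.hstack([a[:300],b])[...,::-1]); o=observe();print(o['tool_pos'],o['tool_rot'],o['opening'],o['grip_force'])
E
```

```text
[0.46376347 0.2613175  0.25041739] [-3.14158848e+00  6.10161424e-05  1.57096802e+00] 0.04756124562767219 5.260099992156029
```

View pics/m5.png

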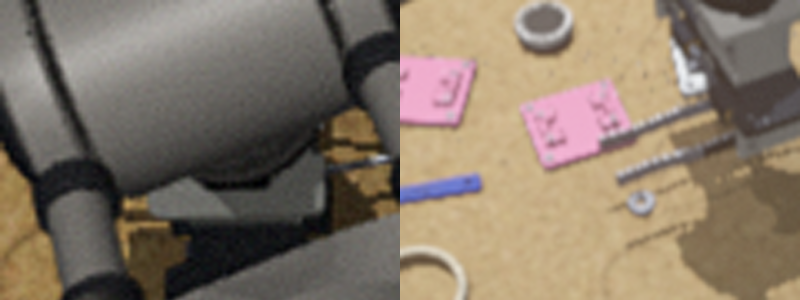

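The scene crop shows both jaw strips, tips at about (602,138) and (618,177), hanging above the washer at (641,202). In the top view the arm hides them. I'll cast these points to world.

```bash
python3 - <<'E'
from h import *
s=np.load('scene2.npy',allow_pickle=True).item()
P=cloud(s)*1000
b=(335-0,0,0,0)
f=lambda x,y:np.array([150+(x-400)*.3,170+y*.3])
for n,p,z in(('tipfar',(602,138),.078),('tipnear',(618,177),.078)):
    u=f(*p); print(n,u,onplane(s,u,z).round(4)*1000)
box=(214,222,232,240); i=up(s,box).astype(int)
for k in blobs((i.max(2)-i.min(2)<38)&(i.max(2)>60),15): print('washer',rect(s,k,box,.0045))
# depth points on the strips: above 60 mm, ahead of gripper
m=(P[...,2]>62)&(P[...,2]<95)&(P[...,1]>300)&(P[...,1]<380)&(abs(P[...,0]-465)<50)
q=P[m]
for side in(-1,1):
    r=q[(q[:,0]-464)*side>0]
    print(side,len(r)); 
    for lo in range(310,375,10):
        t=r[(r[:,1]>=lo)&(r[:,1]<lo+10)]
        if len(t): print(lo,len(t),np.median(t,0).round(1),t[:,2].min().round(1),t[:,2].max().round(1))
E
```

```text
tipfar [210.6 211.4] [[486.1 373.1  78. ]]
tipnear [215.4 223.1] [[442.  375.7  78. ]]
washer [463.2 352.   28.4  26.3 -45.1]
washer [491.2 351.1  27.2  12.7  65.5]
-1 118
310 14 [438.9 315.5  78.7] 69.3 85.3
320 13 [439.7 324.5  78.4] 70.0 85.2
330 17 [440.1 335.1  79. ] 69.3 84.0
340 13 [440.2 345.   79.8] 68.7 86.0
350 15 [440.9 353.9  80.2] 70.4 85.0
360 15 [439.4 365.4  77.9] 70.5 86.5
370 14 [439.5 374.8  79.7] 69.9 84.6
1 112
310 14 [483.6 315.2  78.5] 67.6 85.8
320 12 [482.2 324.8  78.6] 70.8 84.2
330 14 [481.4 334.6  79.6] 70.6 86.5
340 15 [480.4 344.1  77.3] 70.1 85.3
350 15 [480.9 355.4  78.4] 69.5 85.4
360 14 [481.5 365.1  79.2] 68.3 84.8
370 15 [482.  375.4  79.1] 70.7 84.6
```

The tongs hang level, with the underside at 70 mm and jaws at x 442.7 to 481.3 (gap 38.6). The washer is at x≈463.1, y≈351.7. I'll shift +1.2 mm in x and descend.

Emit:
arm_command --pt "1.2 0 -2" --pt "0 0 -6" --pt "0 0 -10" --pt "0 0 -10" --pt "0 0 -10" --pt "0 0 -8" --pt "0 0 -6" --pt "0 0 -5" --pt "0 0 -4" --pt "0 0 -3" --pt "0 0 -2" --pt "0 0 -1.5" --pt "0 0 -0.8" --pt "0 0 0" --pt "0 0 0" --spin '[0,0,0,0,0,0,0,0,0,0,0,0,0,0,0]'

```text
time: 19.9
tool_pos: [0.465, 0.2615, 0.1823]
tool_rot: [3.141, -0.0, 1.571]
contact_force: [-0.2, -0.3, -0.1]
opening: 0.0472
grip_force: 5.3
```

```bash
python3 - <<'E'
from h import *
s=cam('scene'); b=cv2.resize(s['img'][190:250,190:270],(800,600),interpolation=cv2.INTER_CUBIC)
cv2.imwrite('pics/m6.png',b[...,::-1]); o=observe();print(o['tool_pos'],o['contact_force'],o['opening'],o['grip_force'])
E
```

```text
[0.46495577 0.26151639 0.1822759 ] [-0.2464183  -0.31937223 -0.23013765] 0.047436533922359775 5.260099545121193
```

View pics/m6.png

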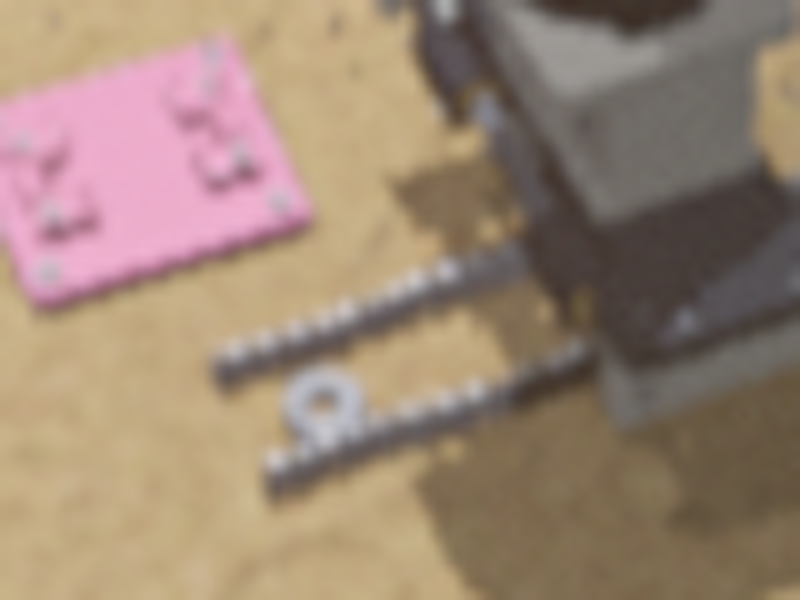

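The washer sits at (322,400) between the jaw strips, about 23 mm behind the tips, so it is inside the flat jaw region. Closing now.

Emit:
arm_command --pt "0 0 0" --pt "0 0 0" --pt "0 0 0" --pt "0 0 0" --pt "0 0 0" --pt "0 0 0" --pt "0 0 0" --pt "0 0 0" --spin '[0,0,0,0,0,0,0,0]' --jaw -0.08 --squeeze 25

```text
time: 20.75
tool_pos: [0.4649, 0.2615, 0.1822]
tool_rot: [3.141, 0.0, 1.571]
contact_force: [0.6, -0.2, -0.7]
opening: 0.0422
grip_force: 6.1
```

Emit:
arm_command --pt "0 0 0" --pt "0 0 0" --pt "0 0 0" --pt "0 0 0" --pt "0 0 0" --pt "0 0 0" --pt "0 0 0" --pt "0 0 0" --spin '[0,0,0,0,0,0,0,0]' --jaw -1 --squeeze 25

```text
time: 21.55
tool_pos: [0.4649, 0.2615, 0.1822]
tool_rot: [3.141, 0.0, 1.571]
contact_force: [-0.2, -0.7, -0.5]
opening: 0.0397
grip_force: 25.0
```

Emit:
arm_command --pt "0 0 1" --pt "0 0 3" --pt "0 0 6" --pt "0 0 10" --pt "0 0 15" --pt "0 0 15" --pt "0 0 15" --pt "0 0 10" --pt "0 0 5" --pt "0 0 0" --pt "0 0 0" --spin '[0,0,0,0,0,0,0,0,0,0,0]'

```text
time: 22.65
tool_pos: [0.4647, 0.2614, 0.2618]
tool_rot: [-3.141, 0.0, 1.571]
contact_force: [0.3, -0.2, -1.6]
opening: 0.0396
grip_force: 25.0
```

```bash
python3 - <<'E'
from h import *
s=cam('scene'); np.save('scene3.npy',s,allow_pickle=True)
b=cv2.resize(s['img'][180:240,190:270],(800,600),interpolation=cv2.INTER_CUBIC)
cv2.imwrite('pics/m7.png',b[...,::-1]); o=observe();print(o['tool_pos'],o['contact_force'],o['opening'],o['grip_force'])
E
```

```text
[0.46469938 0.26141008 0.26155018] [ 0.28462593 -0.30011021 -1.53599351] 0.040004042038053224 24.995040893554688
```

View pics/m7.png

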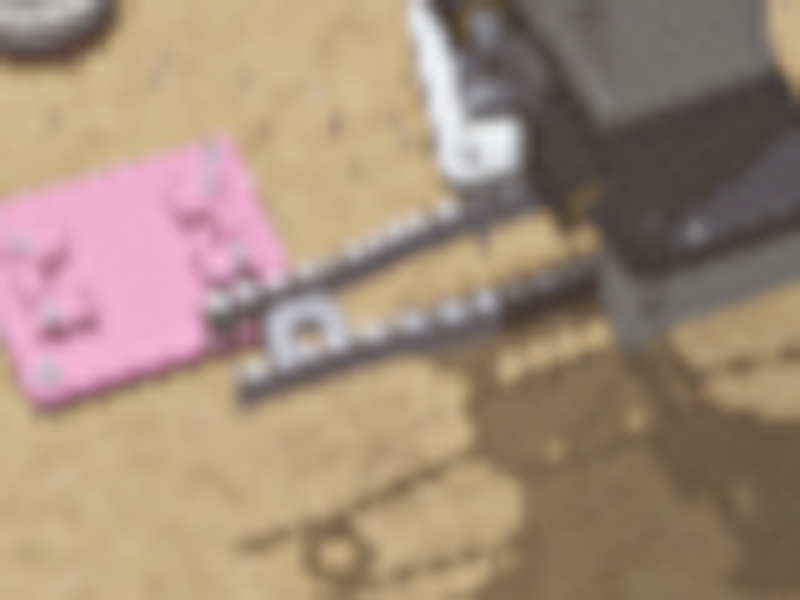

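The washer is held between the jaws, hole at (315,332), with its shadow below and clear of the bench. Carrying it to the jig.

Emit:
arm_command --pt "1 -1 0" --pt "3 -3 0" --pt "5 -5 0" --pt "7 -7.5 0" --pt "8 -8.5 0" --pt "8 -8.5 0" --pt "8 -8.5 0" --pt "8 -8.5 0" --pt "8 -8.5 0" --pt "8 -8.5 0" --pt "8 -8.5 0" --pt "8 -8.5 0" --pt "8 -8.5 0" --pt "8 -8.5 0" --pt "8 -8.5 0" --pt "7 -8 0" --pt "6 -6.5 0" --pt "5 -5 0" --pt "4 -4 0" --pt "2.4 -2.3 0" --spin '[0,0,0,0,0,0,0,0,0,0,0,0,0,0,0,0,0,0,0,0]'

```text
time: 24.7
tool_pos: [0.5936, 0.1254, 0.2621]
tool_rot: [3.142, -0.0, 1.571]
contact_force: [-0.3, 0.1, 0.0]
opening: 0.04
grip_force: 25.0
```

Emit:
arm_command --pt "0 0 0" --pt "0 0 0" --pt "0 0 -2" --pt "0 0 -4" --pt "0 0 -4" --pt "0 0 -4" --pt "0 0 -2" --pt "0 0 0" --pt "0 0 0" --spin '[0,0,0,0,0,0,0,0,0]'

```text
time: 25.6
tool_pos: [0.5934, 0.1257, 0.2461]
tool_rot: [3.142, -0.0, 1.571]
contact_force: [-0.5, -0.5, -0.2]
opening: 0.04
grip_force: 25.0
```

```bash
python3 - <<'E'
from h import *
o=observe();print(o['tool_pos'],o['tool_rot'],o['contact_force'],o['opening'],o['grip_force'])
s=cam('scene'); t=cam('top'); np.save('scene4.npy',s,allow_pickle=True); np.save('top4.npy',t,allow_pickle=True)
def proj(c,p):
    q=(np.array(p)-c['T'][:3,3])@c['T'][:3,:3]
    return cv2.projectPoints(np.array([[q[0],-q[1],-q[2]]]),np.zeros(3),np.zeros(3),c['K'],c['D'])[0].ravel()
W=(.593,.216,.072); print(proj(s,W),proj(t,W))
def crop(c):
    u,v=proj(c,W).astype(int); x0,y0=u-25,v-20; print('origin',x0,y0)
    return cv2.resize(c['img'][y0:y0+40,x0:x0+50],(400,320),interpolation=cv2.INTER_CUBIC)
cv2.imwrite('pics/m8.png',np.hstack([crop(t),crop(s)])[...,::-1])
print('stud pre',onplane(t,(258.3,175),.033).round(4), 'hole s3',onplane(np.load('scene3.npy',allow_pickle=True).item(),(221.5,213.2),.084).round(4))
E
```

```text
[0.59335668 0.12568772 0.24611887] [ 3.14151632e+00 -1.15323107e-08  1.57132516e+00] [-0.47940738 -0.51756075 -0.17824859] 0.039968364680052285 24.995090067386627
[245.65148471 172.46501789] [257.48845645 169.49570412]
origin 232 149
origin 220 152
stud pre [[0.5892 0.215  0.033 ]] hole s3 [[0.4628 0.349  0.084 ]]
```

View pics/m8.png

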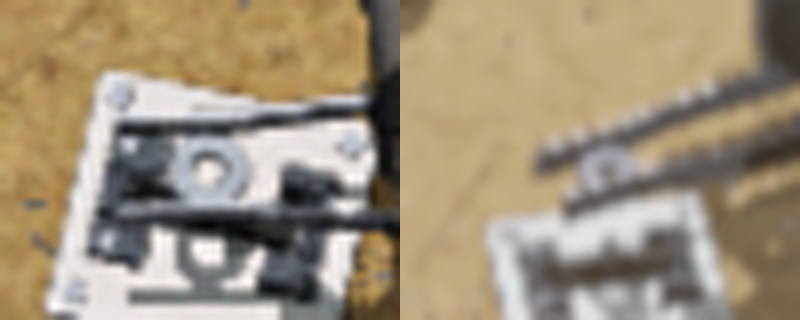

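The top crop shows the washer level between the jaws, hole at (207,168), above the jig. The scene crop shows it at (606,165) clear of the pad. I'll compare washer and jig centre in the same camera.

```bash
python3 - <<'E'
from h import *
t=np.load('top4.npy',allow_pickle=True).item(); s=np.load('scene4.npy',allow_pickle=True).item()
f=lambda p,o:(np.array(p)+.5)/8-.5+np.array(o)
print('hole top',onplane(t,f((207,168),(232,149)),.0729).round(4),'scene',onplane(s,f((206,165),(220,152)),.0729).round(4))
Z=[cloud(cam('top')) for _ in range(6)]; P=np.nanmedian(Z,0)*1000
d=np.hypot(P[...,0]-592.5,P[...,1]-216); m=(d<14)&(P[...,2]>58)&(P[...,2]<80)
q=P[m]; print(m.sum(),q.mean(0).round(1)); A=np.c_[q[:,:2]-q[:,:2].mean(0),np.ones(len(q))]
print('plane slopes',np.linalg.lstsq(A,q[:,2],rcond=None)[0].round(3))
E
```

```text
hole top [[0.5926 0.2161 0.0729]] scene [[0.5937 0.2168 0.0729]]
74 [594.6 215.8  73.1]
plane slopes [ 5.4000e-02 -1.3000e-02  7.3125e+01]
```

The washer is centred at about (593, 216), matching the pocket to about 1 mm. It is level, with its underside at 64 mm against a stud top of 33 mm. Handing in.

```bash
python3 -c "
from cell import *
print(observe()['time'],hand_in())"
```

```text
the job is handed in; nothing more can be done
26.0 None
```

I handed in the job at 26 s: the pad is seated flat in the jig and released, and the tongs hold the washer still, roughly level and centred to about 1–2 mm over the stud, about 31 mm above it.

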